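# Clamp a lid board in the drill jig with its keeper bar and torque knob

### The job

Get the lid board ready for drilling in the jig: slide it back between the guide rails until it is fully home against the back fence, then swing the keeper bar across it until the bar snaps shut behind the sprung roller, and then turn the torque knob on the bar clockwise until it clicks past its detent, so that its foot presses the board down. Leave the other things on the bench where they are.

Things in the scene. Friction and masses are not known exactly. Their poses are not given: they have to be found in the camera images.
- jig: Drill jig fixed to the bench. Plywood base 200 x 240 x 18 mm on 10 mm rubber feet, top at z = 28 mm (jig x -115 to 85, y -118 to 121 mm). Origin on the bench under the nest; x points from the open front to the back fence, y left, z up. Two guide rails along x at y = +-55.5 mm, 18 mm wide, x -40 to 50 mm, top at z = 40 mm. Hinge post of the bar at x = 0, y = -85 mm (to z = 70 mm).
- fence (a point): Middle of the back fence's face where the board stops, at jig x = 50 mm, y = 0, on the base (z = 28 mm). From jig x = 24 mm on an aluminium bridge with a steel drill bushing covers the nest, z 48 to 62 mm.
- latch (a point): Centre of the vertical sprung steel roller (10 mm diameter, z 49 to 65 mm) on the latch block at the jig's left: jig x = -9.5, y = 91 mm; its block reaches y = 121 mm. The shut bar's nose lies just behind it (+x). Behind the shut bar a stop post, x 12 to 25, y 73 to 93 mm, to z = 62 mm.
- lid_board: Loose wooden lid board, 98 mm along its x, 88 mm along its y, 15 mm thick, 0.085 kg, lying on the jig's base (underside at z = 28 mm), its back edge already between the guide rails (2.5 mm play a side). Origin at the centre of its underside: at jig x = 1 mm when home; 20 to 45 mm short of that at the start.
- keeper (a joint): Angle of the keeper bar: 0 = fully shut across the board, against its stop and held by the roller; grows as the bar swings open towards the front and right (counter-clockwise from above), up to 2.15 rad. Stays where it is left. The last 0.12 rad before 0 ride over the sprung roller (about 8 N at the push point).
- keeper_hinge (a point): On the bar's hinge axis (vertical), at the bar's mid height, 55 mm above the bench.
- keeper_push (a point): On the centre line of the steel keeper bar, 135 mm from the hinge, at its mid height (55 mm above the bench). The bar is 24 mm wide and 10 mm thick (z 50 to 60 mm), and ends in a rounded nose 176 mm from the hinge. To shut it, push its trailing side (12 mm from this point).
- knob (a joint): Angle of the torque knob, growing clockwise from above: 0 to 0.45 rad at the start. It turns lightly to about 1.26 rad, then rides over a spring plunger (crest at 1.65 rad, about 0.3 N m), clicks and rests at its end stop at about 2.05 rad, the lever then in line with the bar and pointing to its free end. It lowers the foot under the bar by 3 mm a radian.
- knob_axis (a point): On the (vertical) axis of the knob, 85 mm from the hinge on the bar's centre line, at the mid height of its lever: 81 mm above the bench. The black plastic knob has a hub of 31 mm diameter (up to 91 mm above the bench).
- lever_end (a point): Centre of the round end (15 mm diameter) of the knob's black lever, 55 mm from the axis; the lever is 11 mm wide and its end is 15 mm high (74 to 89 mm above the bench). Below the lever everything stays under 71 mm.
- foot: Round rubber-faced pressure foot, 22 mm diameter, under the bar on the knob's axis. Origin 8.5 mm above its face. Stands 3.5 mm above the board until the knob lowers it; it presses with about 6 N once the knob has clicked over.
- try_square: Bystander: try square with wooden stock and steel blade, 105 x 154 x 15 mm, lying left of the jig. Origin at the centre of its underside.
- pine_blank: Bystander: thin pine blank, 84 x 72 x 5 mm, lying right of the jig. Origin at the centre of its underside.
- tape_measure: Bystander: tape measure standing on the bench far right, 36 x 83 x 63 mm. Origin under its centre.
- sanding_block: Bystander: sanding block, 65 x 106 x 32 mm, at the front right. Origin at the centre of its underside.
There are look-alikes about, which are no part of the job. What is shaped like the lid_board but black is not meant.

How it is judged (in metres and radians):
On the way, in this order (a step that is already met when the one before it is completed fails the run):
1. the lid board is home against the back fence, with the keeper bar still open (x of lid_board in the frame of jig above -0.0015 m and angle between the x axis of lid_board and the x axis of jig, either way round below 0.04 rad and z of lid_board in the frame of jig below 0.031 m and angle between lid_board's own z axis and vertical below 0.06 rad and value of joint keeper above 0.5 rad), for 0.2 s.
2. the keeper bar has snapped shut behind the roller, with the board home and the knob not yet turned past its detent (x of lid_board in the frame of jig above -0.0015 m and angle between the x axis of lid_board and the x axis of jig, either way round below 0.04 rad and z of lid_board in the frame of jig below 0.031 m and angle between lid_board's own z axis and vertical below 0.06 rad and value of joint keeper below 0.03 rad and value of joint knob below 1.65 rad), for 0.2 s.
3. the torque knob has clicked past its detent with the bar shut (value of joint keeper below 0.03 rad and value of joint knob above 1.95 rad), for 0.2 s.
At the end, for the whole second after the job is handed in: The lid board lies flat and square in the jig within 2.5 mm of the back fence, the keeper bar is shut (within 0.03 rad of its stop, nose behind the roller), the knob stands past its detent (above 1.95 rad), the foot presses on the board with more than 3 N, and everything is at rest (all of step 3 and x of lid_board in the frame of jig above -0.0015 m and angle between the x axis of lid_board and the x axis of jig, either way round below 0.04 rad and z of lid_board in the frame of jig below 0.031 m and angle between lid_board's own z axis and vertical below 0.06 rad and contact force between foot and lid_board above 3 N and linear speed of lid_board below 0.01 m/s and velocity of joint keeper between -0.05 and 0.05 rad/s and velocity of joint knob between -0.05 and 0.05 rad/s); the robot touches nothing.
It fails at once if the try square is moved by more than 25 mm (distance of try_square from where it was at the start of the episode above 0.025 m).
It fails at once if the pine blank is moved by more than 25 mm (distance of pine_blank from where it was at the start of the episode above 0.025 m).
It fails at once if the tape measure is moved by more than 25 mm (distance of tape_measure from where it was at the start of the episode above 0.025 m).
It fails at once if the sanding block is moved by more than 25 mm (distance of sanding_block from where it was at the start of the episode above 0.025 m).
It also fails if it takes over 54 s, if anything falls off the work surface, if the arm or the gripper's body presses on something with over 40 N, if the wrist force passes 120 N, or if a joint passes its speed limit or range.

### The arm

A 6-joint arm with a two-finger parallel gripper is mounted at the origin on a cart in front of the work surface, level with it; the furniture and walls round the work are solid. World frame = base frame: x ahead of the robot, y to its left, z up, the work surface at z = 0. Lengths are in mm, angles in rad, forces in N, time in s.
With the tool pointing down it reaches from about 275 to 725 mm from the base axis. Payload 15.9 kg.
Tool frame: the origin (TCP) lies between the finger pads; the fingertips stand 17 mm ahead of it and the grasp point (between the pads) lies 2 mm behind it; z points along the fingers, y is the line along which they close (so a half turn about z gives the same grasp; the last joint's range is limited). The gripper opens to 85 mm and grips with 20 to 120 N. Pads are 22 mm wide; open, the fingers measure 114 mm over their backs; the gripper's body (76 mm by 85 mm) begins 54 mm behind the grasp point. The pads swing forward as they close: fully open they stand 13 mm farther back than shut.
Start: joints at [1.105, 0.213, -0.034, 1.323, 0, 1.571], TCP at [224.561, 446.719, 248.306] pointing down, gripper open.
Joint ranges: [-2.98, 2.98], [-0.74, 1.72], [-1.14, 1.35], [-2.1, 2.04], [-1.57, 1.44], [-3.14, 3.14]. Speed limits (rad/s): [1.89, 1.89, 2.39, 2.57, 3.14, 3.14].

### API

Orientations are given as a unit quaternion [w, x, y, z].
In Python, from rig import * gives the robot as it stands.
- The arm moves only by the shell command python3 -m inch 'ROWS' [FORCE]. ROWS is JSON, a list of rows, each a list of 7 numbers: the opening, from 0 (shut) to 1 (fully open), then the shift along the tool's x, y, z in mm, then the turn, a rotation vector about the tool's x, y, z in rad. In form: [[jaw, dx, dy, dz, ax, ay, az], ...]. A call has 1 to 5 rows; each row is the pose to reach, as a shift and turn from the pose commanded when the call began, along the tool's axes at that moment; what a row does not reach only later rows make up. A row lasts 1/8 s, in which the tool goes at most 62.5 mm and 10.7 degrees, less where a joint would pass 70% of its speed; a pose out of reach is approached as far as the arm can. A call with a gripper value outside its range is refused whole. The fingers move at their own pace and stop on an object; FORCE is the grip in N (left out, the last holds). Time passes only in rows, so rows that repeat a pose let the fingers close. It gives the time, the measured TCP pose, the force, the opening and the grip force at its end, in the units of the state.
- observe(): the state, without advancing time (a new reading comes with each control period).
- get_image(name): name is "scene" or "top"; returns a dict with "image" (384x512x3 uint8, blue, green, red), "depth" (384x512 float32, mm along the optical axis (not along the pixel's ray), 0 where there is no reading), "K" (3x3 intrinsics, pixels), "distortion" ([k1, k2, p1, p2, k3] as OpenCV has them; the pictures are not rectified), "rvec" (rotation vector, rad) and "tvec" (3), from world to camera coordinates, as OpenCV has them. Camera axes: x right, y down, z forward; pixel columns grow to the right and rows downward; lengths in mm; the calibration is good to about 2 mm. A picture is of the moment at which its call begins.
- finish_job(): hands the job in; it is judged then, once.
The state is a dict: "t": time; "qpos": joint angles; "dq": joint speeds; "joint_efforts": joint torques, N m; "tool_pos": TCP position; "eef_rot": TCP orientation; "contact_force": force on the tool from outside, world axes, zero at the start; "ft_torque": the same for the moment, N m; "gripper_width": finger opening in mm; "grasp_force": force on a finger pad.
Only numpy, scipy, OpenCV 4.12 (cv2) and the standard library are available. Lean on these libraries where they do the work, as an engineer would, in place of code of your own. Each camera call takes 0.05 s, during which the arm holds its last target. There are 200 camera calls.

## Working session

There is one attempt and no reset: what is moved stays moved. The work goes in short steps, Python scripts to look and compute and a shell command to move; the robot and the scene stay as the last step left them, time stands still between calls to the robot, and variables do not carry over. Pictures are saved under pics/ and viewed, at most 10 in all, crops included, and the job is handed in when it is done.

```bash
ls; mkdir -p pics; python3 - <<'E'
from rig import *
import cv2,numpy as np
for n in("scene","top"):
    d=get_image(n); cv2.imwrite(f"pics/{n}0.png",d["image"]); np.savez(f"{n}0.npz",**d)
    R=cv2.Rodrigues(np.array(d["rvec"],float))[0]; print(n,(-R.T@np.array(d["tvec"]).ravel()).round(),R.round(2).tolist(),(d["depth"]>0).mean())
print(observe())
E
```

```text
pics
scene [ -95. -850.  812.] [[0.77, -0.63, 0.02], [-0.36, -0.46, -0.81], [0.52, 0.62, -0.58]] 0.995849609375
top [ 427.  -73. 1439.] [[0.0, -1.0, -0.01], [-1.0, -0.0, -0.09], [0.09, 0.01, -1.0]] 0.9959309895833334
{'t': 0.1, 'qpos': array([ 1.10501681e+00,  2.13323527e-01, -3.49579362e-02,  1.32350376e+00,
        2.28537290e-05,  1.57081223e+00]), 'dq': array([-0.00037363, -0.00300027,  0.00281617, -0.00017401, -0.0001066 ,
       -0.00108382]), 'joint_efforts': array([-1.71464249e-03, -6.87247825e+01,  4.87810707e+01,  1.18797980e-02,
       -1.42731478e-04, -1.91318816e-05]), 'tool_pos': array([224.42934622, 446.4917236 , 247.87260008]), 'eef_rot': array([-1.25228210e-04,  2.30797946e-01,  9.73001574e-01, -4.78462888e-04]), 'contact_force': array([-0.31219789, -0.22312056, -0.18515188]), 'ft_torque': array([ 0.01992563,  0.0019518 , -0.00735479]), 'grasp_force': 0.0, 'gripper_width': 85.27308406700875}
```

View pics/scene0.png

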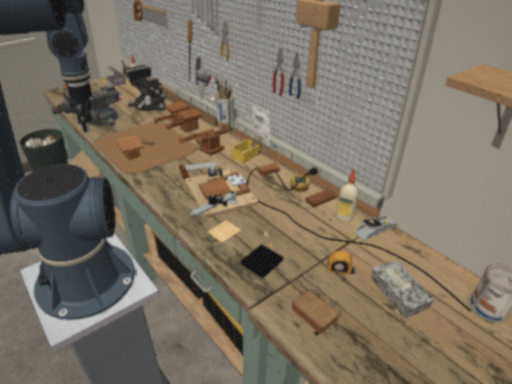

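View pics/top0.png

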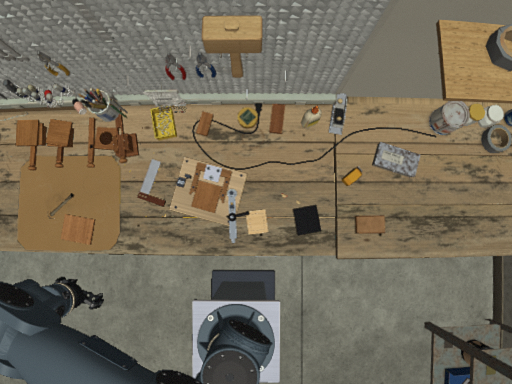

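The scene view shows the jig at about (220,190). In the top view it is at about (208,190), with the bar pointing to the front at (233,215), the try square at (150,185) and the pine blank at (257,222). I'll enlarge both.

```bash
python3 - <<'E'
import cv2,numpy as np
a=np.load("top0.npz");b=np.load("scene0.npz")
def crop(im,x,y,w,h,s,f):
    c=cv2.resize(im[y:y+h,x:x+w],None,fx=s,fy=s,interpolation=cv2.INTER_CUBIC)
    for k in range(0,w,10): cv2.putText(c,str(x+k),(k*s,8),0,.3,(0,0,255),1); cv2.line(c,(k*s,10),(k*s,14),(0,0,255),1)
    for k in range(0,h,10): cv2.putText(c,str(y+k),(0,k*s+4),0,.3,(0,0,255),1)
    cv2.imwrite(f,c)
crop(a["image"],160,148,100,100,6,"pics/t1.png")
crop(b["image"],170,150,100,75,8,"pics/s1.png")
E
```

```text
(no output)
```

View pics/t1.png

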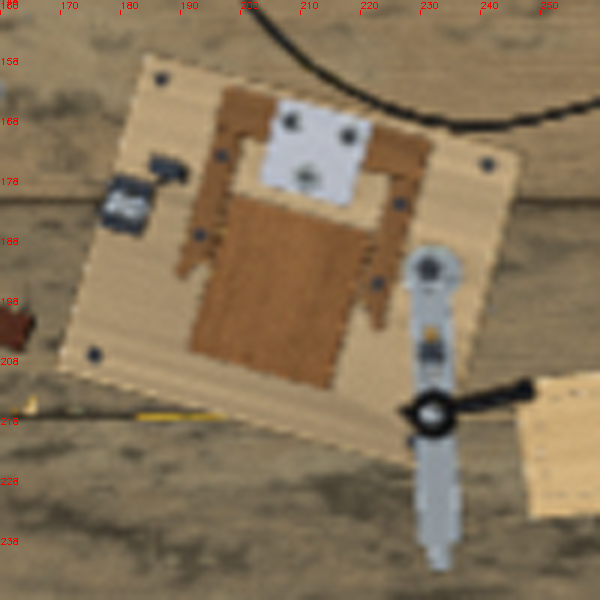

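View pics/s1.png

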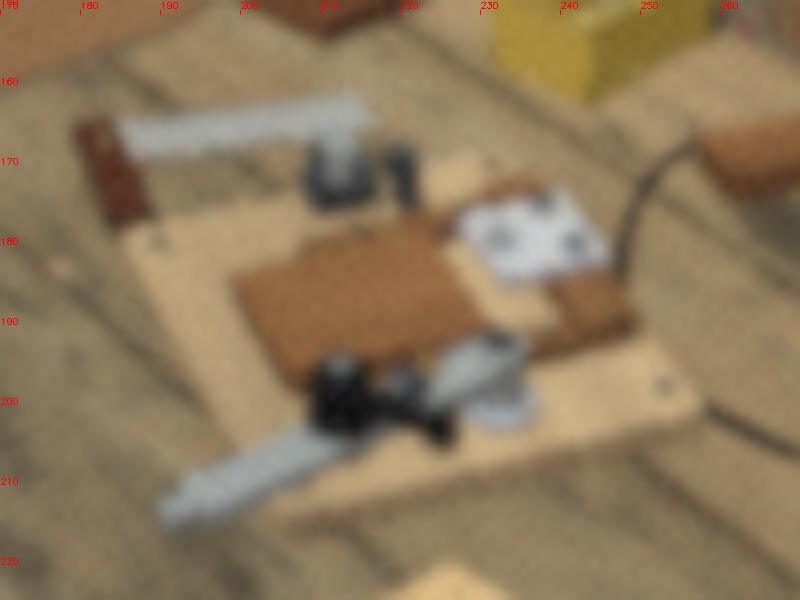

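Top-view pixels: jig corners at (184,157), (246.5,173.5), (170,209.5) and (229,225). Hinge (231.5,192.5), knob (232,216.5), lever end (248,213), nose (233,242.5), board front corners (191.5,206) and (215,212.5). The scene view shows jig corners at (185,179), (258,200) and (203.5,215). I'll fit everything jointly.

```bash
cat > h.py <<'E'
import cv2,numpy as np
from scipy.optimize import least_squares
cams={n:dict(np.load(n+"0.npz")) for n in("top","scene")}
def proj(n,P):
    d=cams[n];return cv2.projectPoints(np.array(P,float).reshape(-1,1,3),d["rvec"].astype(float),d["tvec"].astype(float),d["K"].astype(float),d["distortion"].astype(float))[0].reshape(-1,2)
def ray(n,uv,z):
    d=cams[n];R=cv2.Rodrigues(d["rvec"].astype(float))[0]
    p=cv2.undistortPoints(np.array(uv,float).reshape(-1,1,2),d["K"].astype(float),d["distortion"].astype(float)).reshape(-1,2)
    c=-R.T@d["tvec"].ravel(); v=np.c_[p,np.ones(len(p))]@R; return c+v*((z-c[2])/v[:,2])[:,None]
T=lambda x,y:((x+.5)/6-.5+160,(y+.5)/6-.5+148)
S=lambda x,y:((x+.5)/8-.5+170,(y+.5)/8-.5+150)
E
cat > fit.py <<'E'
from h import *
def model(p):
    x,y,th,z0,ka,kn,bx=p
    c,s=np.cos(th),np.sin(th)
    J=lambda a,b,h:(x+c*a-s*b,y+s*a+c*b,h+z0)
    H=lambda r,h,q=0:J(r*np.sin(-ka)*1+0, -85+r*np.cos(ka),h) # bar at 0 along +y; opens ccw (towards -x)
    kx,ky=-85*np.sin(ka),-85+85*np.cos(ka)
    # lever at knob 2.05 along bar; cw growing => heading = bar + (2.05-kn)
    hd=np.pi/2+ka+(2.05-kn)
    L=J(kx+55*np.cos(hd),ky+55*np.sin(hd),89)
    return J,dict(BL=J(85,121,28),BR=J(85,-118,28),FL=J(-115,121,28),FR=J(-115,-118,28),roll=J(-9.5,91,65),hinge=J(0,-85,70),knob=J(kx,ky,91),nose=H(176,60),lev=L,b1=J(bx-49,44,43),b2=J(bx-49,-44,43),br1=J(24,-30,62))
obs={"top":dict(BL=T(147,57),BR=T(521,155),FL=T(60,370),FR=T(415,465),hinge=T(430,268),knob=T(433,413),nose=T(440,568),lev=T(525,391),b1=T(190,350),b2=T(332,388),roll=T(125,205)),
"scene":dict(FL=S(120,235),BR=S(705,400),FR=S(270,522),hinge=S(503,340),nose=S(165,518),b1=S(235,280),knob=S(342,362),lev=S(440,432))}
def res(p):
    J,m=model(p);return np.concatenate([(proj(n,[m[k] for k in o])-np.array(list(o.values()))).ravel() for n,o in obs.items()])
g=ray("top",[T(300,270)],28)[0]
s=least_squares(res,[g[0],g[1],-.25,0,1.8,.2,-30],loss="soft_l1")
p=s.x;print("x y th z0 keeper knob boardx",p.round(3))
i=0
r=res(p).reshape(-1,2)
for n,o in obs.items():
    for k in o: print(n,k,r[i].round(2));i+=1
J,m=model(p)
for k in m: print(k,np.round(m[k]))
E
python3 fit.py
```

```text
x y th z0 keeper knob boardx [ 5.58805e+02  9.45620e+01 -2.55000e-01 -1.49100e+00  1.87100e+00
  3.12000e-01 -3.31760e+01]
top BL [-0.45 -0.98]
top BR [ 0.34 -0.89]
top FL [-0.77 -0.27]
top FR [3.7  1.01]
top hinge [-0.09 -0.35]
top knob [-0.05 -0.34]
top nose [0.32 0.02]
top lev [0.31 0.03]
top b1 [-0.39 -0.42]
top b2 [-0.38 -0.42]
top roll [2.2  0.21]
scene FL [-0.67  0.25]
scene BR [0.17 1.25]
scene FR [ 0.68 -0.02]
scene hinge [-0.58 -0.47]
scene nose [-0.53  0.11]
scene b1 [-0.89 -0.27]
scene knob [-0.47  1.12]
scene lev [-0.31 -0.79]
BL [672. 190.  27.]
BR [611. -41.  27.]
FL [478. 241.  27.]
FR [418.   9.  27.]
roll [573. 185.  64.]
hinge [537.  12.  69.]
knob [452.   9.  90.]
nose [362.   4.  59.]
lev [464. -45.  88.]
b1 [490. 158.  42.]
b2 [468.  73.  42.]
br1 [574.  59.  61.]
```

```bash
sed -i 's/,FR=T(415,465)//; s/,roll=T(125,205)//' fit.py; python3 fit.py | grep -E "x y|hinge|knob|BL"
cat > plan.py <<'E'
# usage: plan.py jx jy tipz heading(deg, of tool y in jig)  ... -> tool shifts from measured pose
import sys,json,numpy as np
from rig import *
from scipy.spatial.transform import Rotation as Ro
X,Y,TH=json.load(open("jig.json"))
def rep():
    o=observe();w,a,b,c=o["eef_rot"];R=Ro.from_quat([a,b,c,w]);t=o["tool_pos"]
    ty=R.as_matrix()[:,1];d=np.array([t[0]-X,t[1]-Y]);c_,s_=np.cos(TH),np.sin(TH)
    print("t %.2f jig xy %.1f %.1f tip z %.1f yaw(jig) %.1f F %s w %.1f q6 %.2f"%(o["t"],c_*d[0]+s_*d[1],-s_*d[0]+c_*d[1],t[2]-17,np.degrees(np.arctan2(ty[1],ty[0])-TH),o["contact_force"].round(1),o["gripper_width"],o["qpos"][5]))
    return R,t
R,t=rep()
a=np.array(sys.argv[1:],float).reshape(-1,4)
for jx,jy,z,h in a:
    c_,s_=np.cos(TH),np.sin(TH);W=np.array([X+c_*jx-s_*jy,Y+s_*jx+c_*jy,z+17])
    psi=TH+np.radians(h);y=np.array([np.cos(psi),np.sin(psi),0]);zz=np.array([0,0,-1.]);x=np.cross(y,zz)
    Q=Ro.from_matrix(np.c_[x,y,zz]);rv=(R.inv()*Q).as_rotvec()
    print(np.round(R.inv().apply(W-t),1).tolist(),rv.round(3).tolist())
E
```

```text
x y th z0 keeper knob boardx [ 5.58156e+02  9.34410e+01 -2.53000e-01 -7.62000e-01  1.86200e+00
top BL [-0.24 -0.79]
top hinge [ 0.22 -0.23]
top knob [ 0.12 -0.19]
scene hinge [-0.5  -0.44]
scene knob [-0.51  1.08]
BL [671. 189.  27.]
hinge [537.  11.  69.]
knob [452.   8.  90.]
```

```bash
echo '[558.2,93.4,-0.253]'>jig.json; python3 plan.py -115 0 130 90  -115 0 60 90 -115 0 36 90
```

```text
t 0.10 jig xy -411.5 258.3 tip z 230.9 yaw(jig) 77.8 F [-0.3 -0.2 -0.2] w 85.3 q6 1.57
[-344.4, -189.8, 101.1] [-0.001, -0.0, -0.213]
[-344.4, -189.7, 171.1] [-0.001, -0.0, -0.213]
[-344.4, -189.7, 195.1] [-0.001, -0.0, -0.213]
```

```bash
python3 -m inch '[[0,-60,-33,18,0,0,-0.1],[0,-115,-63,36,0,0,-0.213],[0,-170,-94,53,0,0,-0.213],[0,-225,-124,68,0,0,-0.213],[0,-280,-154,84,0,0,-0.213]]' 30; python3 plan.py -115 0 130 90  -115 0 60 90
```

```text
t: 0.72
tool_pos: [396.4, 195.9, 168.2]
eef_rot: [0.0, 0.126, 0.992, 0.0]
contact_force: [1.3, 0.8, 0.4]
gripper_width: -0.1
grasp_force: 0.0
t 0.72 jig xy -182.3 58.7 tip z 151.2 yaw(jig) 90.0 F [1.3 0.8 0.4] w -0.1 q6 0.71
[-67.3, -58.7, 21.2] [0.0, 0.0, 0.0]
[-67.3, -58.7, 91.2] [0.0, 0.0, 0.0]
```

```bash
python3 -m inch '[[0,-40,-35,20,0,0,0],[0,-67,-59,40,0,0,0],[0,-67,-59,80,0,0,0],[0,-67,-59,105,0,0,0],[0,-67,-59,114,0,0,0]]'; python3 plan.py -70 0 36 90
python3 - <<'E'
from rig import *
import cv2
im=[]
d=get_image("top")["image"][148:248,160:260]
e=get_image("scene")["image"][140:240,170:270]
cv2.imwrite("pics/c2.png",cv2.hconcat([cv2.resize(i,(400,400),interpolation=cv2.INTER_CUBIC) for i in(d,e)]))
E
```

```text
t: 1.35
tool_pos: [444.8, 123.4, 53.4]
eef_rot: [-0.001, 0.126, 0.992, -0.0]
contact_force: [-0.6, 0.4, -0.4]
gripper_width: 0.2
grasp_force: 0.0
t 1.35 jig xy -117.3 0.7 tip z 36.4 yaw(jig) 90.0 F [-0.6  0.4 -0.4] w 0.2 q6 0.52
[-47.3, -0.7, 0.3] [-0.001, -0.002, -0.0]
```

View pics/c2.png

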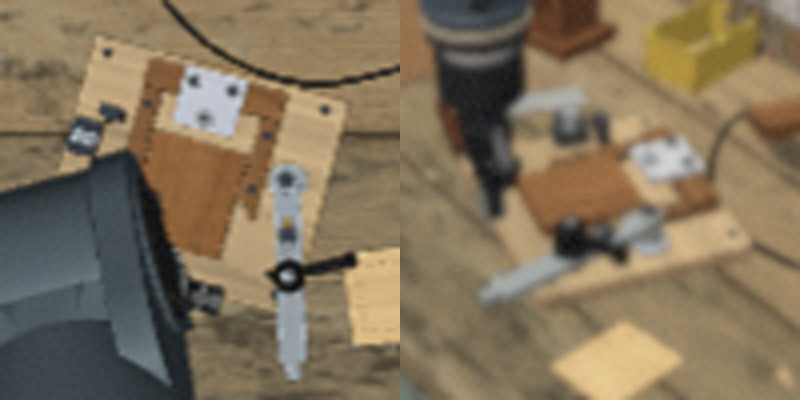

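The fingers stand in front of the board, clear of it and the bar (top crop about (210,297), board front edge about (195,255)). Now I'll push.

```bash
python3 -m inch '[[0,-12,-1,0,0,0,0],[0,-22,-1,0,0,0,0],[0,-32,-1,0,0,0,0],[0,-40,-1,0,0,0,0],[0,-48,-1,0,0,0,0]]'; python3 plan.py -60 0 36 90
```

```text
t: 2.08
tool_pos: [492.5, 110.6, 54.7]
eef_rot: [-0.0, 0.126, 0.992, -0.0]
contact_force: [-0.6, 0.9, 1.2]
gripper_width: -0.1
grasp_force: 0.6
t 2.08 jig xy -67.9 0.2 tip z 37.7 yaw(jig) 90.0 F [-0.6  0.9  1.2] w -0.1 q6 0.47
[-7.9, -0.2, 1.7] [-0.0, -0.0, 0.0]
```

```bash
python3 -m inch '[[0,-3,0,0,0,0,0],[0,-6,0,0,0,0,0],[0,-8,0,0,0,0,0],[0,-9,0,0,0,0,0],[0,-9,0,0,0,0,0]]'; python3 plan.py -55 0 36 90
```

```text
t: 2.7
tool_pos: [500.8, 108.6, 54.7]
eef_rot: [0.0, 0.126, 0.992, -0.0]
contact_force: [-0.5, -0.4, 0.3]
gripper_width: 0.1
grasp_force: 0.0
t 2.70 jig xy -59.4 0.3 tip z 37.7 yaw(jig) 90.0 F [-0.5 -0.4  0.3] w 0.1 q6 0.47
[-4.4, -0.3, 1.7] [0.0, 0.0, 0.0]
```

Not at the fence yet. I'll keep going in small steps.

```bash
python3 -m inch '[[0,-1,0,0,0,0,0],[0,-2,0,0,0,0,0],[0,-3,0,0,0,0,0],[0,-3,0,0,0,0,0]]'; python3 -m inch '[[0,-1,0,0,0,0,0],[0,-2,0,0,0,0,0],[0,-2,0,0,0,0,0]]'; python3 plan.py
```

```text
t: 3.2
tool_pos: [501.7, 108.3, 54.5]
eef_rot: [-0.002, 0.126, 0.992, 0.0]
contact_force: [-14.5, 6.1, 10.8]
gripper_width: 0.1
grasp_force: 7.6
t: 3.58
tool_pos: [502.0, 108.2, 54.3]
eef_rot: [-0.003, 0.125, 0.992, 0.001]
contact_force: [-25.2, 8.7, 19.5]
gripper_width: 0.1
grasp_force: 13.8
t 3.58 jig xy -58.1 0.3 tip z 37.3 yaw(jig) 90.1 F [-25.2   8.7  19.5] w 0.1 q6 0.46
```

Force rose to about 27 N at tool x −58, where −59 was expected, so the board is home. I'll back off and go to the bar's trailing side.

```bash
python3 -m inch '[[0,15,0,0,0,0,0],[0,50,0,0,0,0,0],[0,60,0,-45,0,0,0],[0,60,0,-95,0,0,0],[0,60,0,-95,0,0,0]]'; python3 plan.py -118 -170 130 106.7 -118 -170 48 106.7
python3 - <<'E'
from rig import *
import cv2
e=get_image("scene")["image"][150:225,170:270]
cv2.imwrite("pics/c3.png",cv2.resize(e,(600,450),interpolation=cv2.INTER_CUBIC))
E
```

```text
t: 4.2
tool_pos: [449.3, 122.9, 153.2]
eef_rot: [0.003, 0.126, 0.992, 0.001]
contact_force: [-0.3, 0.3, -0.9]
gripper_width: -0.1
grasp_force: 0.0
t 4.20 jig xy -112.8 1.3 tip z 136.2 yaw(jig) 90.0 F [-0.3  0.3 -0.9] w -0.1 q6 0.52
[5.3, -171.4, 5.6] [0.002, 0.006, -0.291]
[5.8, -171.6, 87.6] [0.002, 0.006, -0.291]
```

View pics/c3.png

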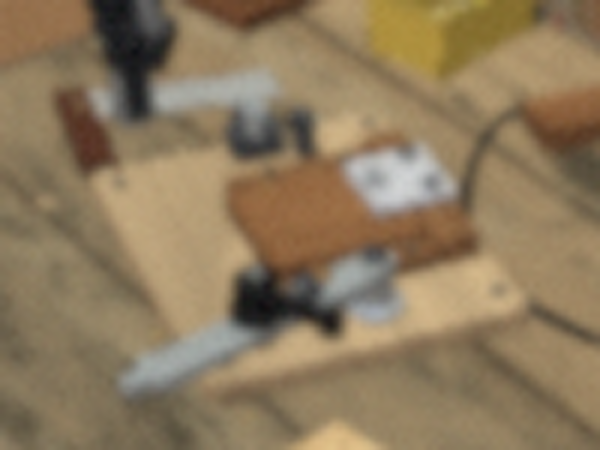

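The board's back edge is under the bridge, at about (350,180) in the crop, and the bar is still open. I'll cross over it to the trailing side.

```bash
python3 -m inch '[[0,1,-50,0,0,0,-0.1],[0,3,-105,0,0,0,-0.2],[0,5,-150,0,0,0,-0.291],[0,6,-171,0,0,0,-0.291],[0,6,-171,20,0,0,-0.291]]'; python3 -m inch '[[0,0,0,35,0,0,0],[0,0,0,60,0,0,0],[0,0,0,67,0,0,0],[0,0,0,67,0,0,0]]'
python3 plan.py $(python3 -c "
from math import *
for k in (1.862,1.7,1.55,1.4,1.25,1.1):
  f=12+14.5; print(-135*sin(k)-f*cos(k),-85+135*cos(k)-f*sin(k),48,degrees(k))")
```

```text
t: 4.88
tool_pos: [398.7, -43.1, 129.3]
eef_rot: [0.0, -0.018, 1.0, -0.0]
contact_force: [1.1, 1.0, 0.1]
gripper_width: -0.1
grasp_force: 0.0
t: 5.38
tool_pos: [398.5, -41.7, 62.5]
eef_rot: [-0.001, -0.019, 1.0, 0.0]
contact_force: [0.8, -0.2, -0.1]
gripper_width: -0.0
grasp_force: 0.0
t 5.38 jig xy -120.8 -170.8 tip z 45.5 yaw(jig) 106.7 F [ 0.8 -0.2 -0.1] w -0.0 q6 -0.14
[-5.4, 21.0, -2.5] [0.0, -0.001, -0.0]
[-2.9, 43.1, -2.5] [0.0, -0.001, 0.162]
[-3.7, 63.7, -2.5] [-0.0, -0.001, 0.312]
[-7.7, 83.9, -2.5] [-0.0, -0.001, 0.462]
[-14.6, 103.4, -2.5] [-0.0, -0.001, 0.612]
[-24.4, 121.5, -2.5] [-0.0, -0.001, 0.762]
```

```bash
python3 -m inch '[[0,-5,12,-3,0,0,0],[0,-5,21,-3,0,0,0],[0,-3,32,-3,0,0,0.08],[0,-3,43,-3,0,0,0.162],[0,-4,64,-3,0,0,0.312]]'; python3 plan.py $(python3 -c "
from math import *
for k in (1.4,1.25,1.1,.95,.8):
  f=12+14.5; print(-135*sin(k)-f*cos(k),-85+135*cos(k)-f*sin(k),48,degrees(k))")
```

```text
t: 6.0
tool_pos: [400.5, 23.1, 66.1]
eef_rot: [0.0, 0.138, 0.99, -0.0]
contact_force: [1.5, -0.1, 0.8]
gripper_width: 0.2
grasp_force: 0.5
t 6.00 jig xy -135.1 -107.5 tip z 49.1 yaw(jig) 88.6 F [ 1.5 -0.1  0.8] w 0.2 q6 0.34
[3.0, 19.3, 1.1] [0.0, 0.001, 0.146]
[2.4, 39.9, 1.1] [0.0, 0.001, 0.296]
[-1.2, 60.2, 1.1] [0.0, 0.001, 0.446]
[-7.9, 79.7, 1.2] [0.0, 0.001, 0.596]
[-17.3, 98.0, 1.2] [0.0, 0.001, 0.746]
```

```bash
python3 -m inch '[[0,3,19,0.5,0,0,0.146],[0,2,40,0.5,0,0,0.296],[0,-1,60,0.5,0,0,0.446],[0,-8,80,0.5,0,0,0.596],[0,-17,98,0.5,0,0,0.746]]'; python3 plan.py $(python3 -c "
from math import *
for k in (.65,.5,.4,.3,.2):
  f=12+14.5; print(-135*sin(k)-f*cos(k),-85+135*cos(k)-f*sin(k),48,degrees(k))")
python3 - <<'E'
from rig import *
import cv2
d=get_image("top")["image"][148:248,160:260]
e=get_image("scene")["image"][140:240,170:270]
cv2.imwrite("pics/c4.png",cv2.hconcat([cv2.resize(i,(400,400),interpolation=cv2.INTER_CUBIC) for i in(d,e)]))
E
```

```text
t: 6.62
tool_pos: [443.5, 113.6, 65.7]
eef_rot: [0.0, 0.49, 0.872, 0.0]
contact_force: [-0.3, -1.1, 1.4]
gripper_width: 0.1
grasp_force: 0.5
t 6.62 jig xy -116.1 -9.2 tip z 48.7 yaw(jig) 45.8 F [-0.3 -1.1  1.4] w 0.1 q6 1.27
[1.3, 20.5, 0.7] [0.0, 0.0, 0.15]
[0.7, 41.1, 0.7] [0.0, -0.0, 0.3]
[-1.5, 54.7, 0.7] [0.0, -0.0, 0.4]
[-4.9, 68.0, 0.7] [0.0, -0.0, 0.5]
[-9.7, 80.9, 0.7] [0.0, -0.0, 0.6]
```

View pics/c4.png

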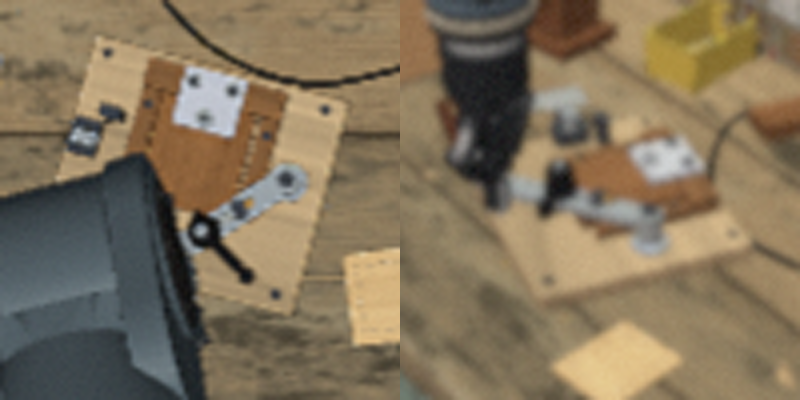

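The bar is following: hinge at (288,180), knob at (205,230) in the top crop. I'll go on to about 0.2 rad, then slow down over the roller.

```bash
python3 -m inch '[[0,1,20,0,0,0,0.15],[0,1,41,0,0,0,0.3],[0,-1,55,0,0,0,0.4],[0,-5,68,0,0,0,0.5],[0,-10,81,0,0,0,0.6]]'; python3 plan.py $(python3 -c "
from math import *
for k in (.12,.08,.04,0,-.03):
  f=12+14.5; print(-135*sin(k)-f*cos(k),-85+135*cos(k)-f*sin(k),48,degrees(k))")
```

```text
t: 7.35
tool_pos: [517.3, 146.2, 65.4]
eef_rot: [-0.0, 0.724, 0.69, -0.0]
contact_force: [-1.3, 0.3, 0.1]
gripper_width: 0.0
grasp_force: 0.4
t 7.35 jig xy -52.8 40.8 tip z 48.4 yaw(jig) 11.7 F [-1.3  0.3  0.1] w 0.0 q6 1.89
[2.8, 11.2, 0.4] [-0.0, -0.0, 0.085]
[3.3, 16.6, 0.4] [-0.0, -0.0, 0.125]
[3.6, 22.1, 0.4] [-0.0, -0.0, 0.165]
[3.6, 27.6, 0.4] [-0.0, -0.0, 0.205]
[3.5, 31.8, 0.4] [-0.0, -0.0, 0.235]
```

```bash
python3 -m inch '[[0,3,11,0,0,0,0.085],[0,3,17,0,0,0,0.125],[0,4,22,0,0,0,0.165],[0,4,25,0,0,0,0.205]]'; python3 -m inch '[[0,0,1.5,0,0,0,0],[0,0,3,0,0,0,0],[0,0,3,0,0,0,0]]';python3 plan.py
```

```text
t: 7.85
tool_pos: [540.9, 148.7, 64.9]
eef_rot: [-0.001, 0.79, 0.613, -0.001]
contact_force: [-5.5, 1.4, -3.9]
gripper_width: 0.2
grasp_force: 2.9
t: 8.22
tool_pos: [546.1, 147.9, 65.5]
eef_rot: [0.0, 0.791, 0.612, 0.0]
contact_force: [0.2, -0.5, 0.4]
gripper_width: 0.3
grasp_force: 0.0
t 8.22 jig xy -25.4 49.7 tip z 48.5 yaw(jig) -0.0 F [ 0.2 -0.5  0.4] w 0.3 q6 2.09
```

```bash
python3 -m inch '[[0,0,1.5,0,0,0,0],[0,0,3,0,0,0,0],[0,0,3,0,0,0,0]]';python3 plan.py
```

```text
t: 8.6
tool_pos: [547.4, 147.5, 65.1]
eef_rot: [-0.001, 0.791, 0.612, -0.001]
contact_force: [-10.3, 3.7, 7.9]
gripper_width: 0.2
grasp_force: 5.3
t 8.60 jig xy -24.0 49.7 tip z 48.1 yaw(jig) -0.0 F [-10.3   3.7   7.9] w 0.2 q6 2.09
```

The stop is felt, with 10 N at tool x −24. I'll back off, rise, and turn for the knob.

```bash
python3 -m inch '[[0,0,-20,0,0,0,0],[0,0,-35,0,0,0,-0.1],[0,0,-40,-45,0,0,-0.28],[0,0,-40,-85,0,0,-0.46],[0,0,-40,-85,0,0,-0.64]]'
python3 - <<'E'
from rig import *
import cv2
d=get_image("top")["image"][148:248,160:260]
e=get_image("scene")["image"][140:240,170:270]
cv2.imwrite("pics/c5.png",cv2.hconcat([cv2.resize(i,(400,400),interpolation=cv2.INTER_CUBIC) for i in(d,e)]))
E
python3 plan.py -48 -45 125 99.6
```

```text
t: 9.22
tool_pos: [511.6, 157.8, 153.5]
eef_rot: [0.002, 0.556, 0.831, 0.002]
contact_force: [0.3, 1.1, -1.1]
gripper_width: -0.1
grasp_force: 0.0
t 9.32 jig xy -62.4 50.0 tip z 133.9 yaw(jig) 36.8 F [-0.   0.5 -0.7] w 0.3 q6 1.48
[-84.7, -45.3, 8.8] [0.001, 0.001, -1.097]
```

View pics/c5.png

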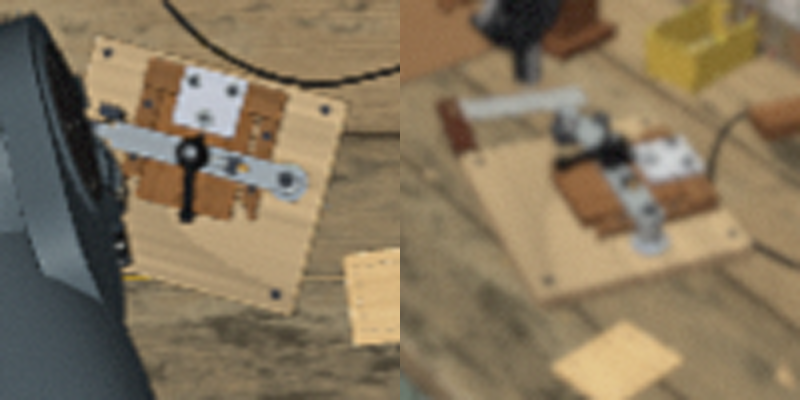

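The bar is shut: hinge (288,180), knob (190,152). The lever points to the front, with its end at (187,216), so the knob is at about 0.3 rad. I'll move to the lever's trailing (right) side.

```bash
python3 -m inch '[[0,-17,-9,0,0,0,-0.18],[0,-34,-18,0,0,0,-0.36],[0,-51,-27,0,0,0,-0.54],[0,-68,-36,0,0,0,-0.72],[0,-85,-45,0,0,0,-0.9]]'; python3 -m inch '[[0,0,0,0,0,0,-0.18],[0,0,0,0,0,0,-0.2],[0,0,0,25,0,0,-0.2],[0,0,0,50,0,0,-0.2],[0,0,0,58,0,0,-0.2]]'
python3 plan.py $(python3 -c "
from math import *
for k in (.31,.45,.6,.75,.9,1.05,1.2):
  f=7.5+14.5;p=pi/2+2.05-k; print(55*cos(p)-f*sin(p),55*sin(p)+f*cos(p),75,degrees(p)-90)")
```

```text
t: 9.95
tool_pos: [499.7, 60.9, 149.6]
eef_rot: [-0.0, 0.142, 0.99, -0.0]
contact_force: [0.5, 0.0, -0.1]
gripper_width: 0.1
grasp_force: 0.0
t: 10.58
tool_pos: [499.2, 61.7, 90.8]
eef_rot: [-0.001, 0.045, 0.999, -0.0]
contact_force: [0.4, 1.0, 0.0]
gripper_width: 0.1
grasp_force: 0.0
t 10.57 jig xy -49.2 -45.5 tip z 73.8 yaw(jig) 99.4 F [0.4 1.  0. ] w 0.1 q6 0.21
[-1.1, 14.5, -1.2] [-0.001, -0.002, -0.006]
[1.5, 22.4, -1.2] [-0.001, -0.002, 0.134]
[3.0, 31.2, -1.2] [-0.001, -0.002, 0.284]
[3.2, 40.0, -1.2] [-0.001, -0.002, 0.434]
[2.1, 48.8, -1.2] [-0.001, -0.002, 0.584]
[-0.4, 57.4, -1.2] [-0.001, -0.002, 0.734]
[-4.1, 65.4, -1.2] [-0.002, -0.002, 0.884]
```

```bash
python3 -m inch '[[0,-1,14,-1,0,0,0],[0,1,22,-1,0,0,0.134],[0,3,31,-1,0,0,0.284],[0,3,40,-1,0,0,0.434],[0,2,49,-1,0,0,0.584]]'; python3 plan.py $(python3 -c "
from math import *
for k in (1.05,1.2,1.3,1.4,1.5,1.6,1.7,1.8):
  f=7.5+14.5;p=pi/2+2.05-k; print(55*cos(p)-f*sin(p),55*sin(p)+f*cos(p),75,degrees(p)-90)")
```

```text
t: 11.2
tool_pos: [502.8, 111.9, 94.4]
eef_rot: [0.001, 0.331, 0.944, 0.0]
contact_force: [-0.1, -0.5, 0.3]
gripper_width: 0.1
grasp_force: 0.4
t 11.20 jig xy -58.3 4.1 tip z 77.4 yaw(jig) 65.8 F [-0.1 -0.5  0.3] w 0.1 q6 0.89
[2.8, 6.5, 2.4] [0.001, 0.001, 0.149]
[4.2, 15.3, 2.4] [0.001, 0.001, 0.299]
[4.4, 21.2, 2.4] [0.001, 0.0, 0.399]
[4.0, 27.1, 2.4] [0.001, 0.0, 0.499]
[3.0, 33.0, 2.4] [0.001, 0.0, 0.599]
[1.4, 38.7, 2.4] [0.001, 0.0, 0.699]
[-0.7, 44.2, 2.4] [0.001, 0.0, 0.799]
[-3.4, 49.5, 2.4] [0.001, 0.0, 0.899]
```

```bash
python3 -m inch '[[0,3,6.5,2,0,0,0.149],[0,4,15,2,0,0,0.299],[0,4,21,2,0,0,0.399],[0,4,27,2,0,0,0.499],[0,3,33,2,0,0,0.599]]'; python3 plan.py $(python3 -c "
from math import *
for k in (1.6,1.7,1.8,1.9,2.0,2.08,2.1):
  f=7.5+14.5;p=pi/2+2.05-k; print(55*cos(p)-f*sin(p),55*sin(p)+f*cos(p),75,degrees(p)-90)")
```

```text
t: 11.82
tool_pos: [520.3, 139.4, 92.1]
eef_rot: [-0.0, 0.594, 0.804, -0.0]
contact_force: [-8.2, -3.4, 3.1]
gripper_width: -0.1
grasp_force: 4.6
t 11.82 jig xy -48.2 35.1 tip z 75.1 yaw(jig) 31.6 F [-8.2 -3.4  3.1] w -0.1 q6 1.53
[1.8, 6.4, 0.1] [-0.0, -0.0, 0.101]
[3.2, 12.2, 0.1] [-0.0, -0.0, 0.201]
[3.9, 18.0, 0.1] [-0.0, -0.0, 0.301]
[4.1, 23.9, 0.1] [-0.0, -0.0, 0.401]
[3.7, 29.8, 0.1] [-0.0, -0.0, 0.501]
[2.9, 34.5, 0.1] [-0.0, 0.0, 0.581]
[2.7, 35.7, 0.1] [-0.0, 0.0, 0.601]
```

```bash
python3 -m inch '[[0,2,6.5,0,0,0,0.101],[0,3,12,0,0,0,0.201],[0,4,18,0,0,0,0.301],[0,4,24,0,0,0,0.401],[0,4,29,0,0,0,0.501]]'; python3 plan.py; python3 -m inch '[[0,0,2,0,0,0,0.08],[0,0,4,0,0,0,0.08],[0,0,5,0,0,0,0.08],[0,0,5,0,0,0,0.08]]'; python3 plan.py
```

```text
t: 12.45
tool_pos: [547.6, 152.1, 92.4]
eef_rot: [0.0, 0.775, 0.632, 0.001]
contact_force: [-0.5, -0.3, -0.6]
gripper_width: -0.0
grasp_force: 0.0
t 12.45 jig xy -25.0 54.2 tip z 75.4 yaw(jig) 2.9 F [-0.5 -0.3 -0.6] w -0.0 q6 2.04
t: 12.95
tool_pos: [551.9, 150.1, 91.4]
eef_rot: [0.0, 0.798, 0.603, 0.0]
contact_force: [1.4, 0.6, -0.6]
gripper_width: 0.1
grasp_force: 0.0
t 12.95 jig xy -20.3 53.3 tip z 74.4 yaw(jig) -1.4 F [ 1.4  0.6 -0.6] w 0.1 q6 2.11
```

```bash
python3 -m inch '[[0,0,1,0,0,0,0],[0,0,2,0,0,0,0],[0,0,2,0,0,0,0]]';python3 plan.py
```

```text
t: 13.32
tool_pos: [553.7, 149.3, 91.2]
eef_rot: [-0.0, 0.798, 0.602, 0.0]
contact_force: [-0.8, 0.7, -0.1]
gripper_width: 0.1
grasp_force: 0.3
t 13.32 jig xy -18.3 53.0 tip z 74.2 yaw(jig) -1.4 F [-0.8  0.7 -0.1] w 0.1 q6 2.11
```

```bash
python3 -m inch '[[0,0,1,0,0,0,0],[0,0,2,0,0,0,0],[0,0,2,0,0,0,0]]';python3 plan.py;  python3 -m inch '[[0,0,-20,0,0,0,0],[0,0,-40,0,0,0,0],[0,0,-60,0,0,0,0],[0,0,-60,-50,0,0,0],[0,0,-60,-100,0,0,0]]'; python3 -m inch '[[0,0,-62,-20,0,0,0],[0,40,-100,-40,0,0,0],[0,80,-130,-40,0,0,0],[0,120,-150,-40,0,0,0],[0,120,-150,-40,0,0,0]]'
python3 - <<'E'
from rig import *
import cv2
d=get_image("top")["image"][148:248,160:260]
e=get_image("scene")["image"][140:240,170:270]
cv2.imwrite("pics/c6.png",cv2.hconcat([cv2.resize(i,(400,400),interpolation=cv2.INTER_CUBIC) for i in(d,e)]))
E
```

```text
t: 13.7
tool_pos: [555.3, 148.9, 91.1]
eef_rot: [-0.0, 0.798, 0.602, -0.0]
contact_force: [-4.1, 2.2, 0.5]
gripper_width: 0.1
grasp_force: 2.2
t 13.70 jig xy -16.7 53.0 tip z 74.1 yaw(jig) -1.4 F [-4.1  2.2  0.5] w 0.1 q6 2.11
t: 14.32
tool_pos: [497.6, 165.0, 192.5]
eef_rot: [0.0, 0.798, 0.602, -0.0]
contact_force: [0.6, 0.8, 0.6]
gripper_width: -0.0
grasp_force: 0.0
t: 14.95
tool_pos: [386.1, 324.1, 231.1]
eef_rot: [0.0, 0.797, 0.604, 0.0]
contact_force: [0.8, -0.8, 0.1]
gripper_width: -0.1
grasp_force: 0.0
```

View pics/c6.png

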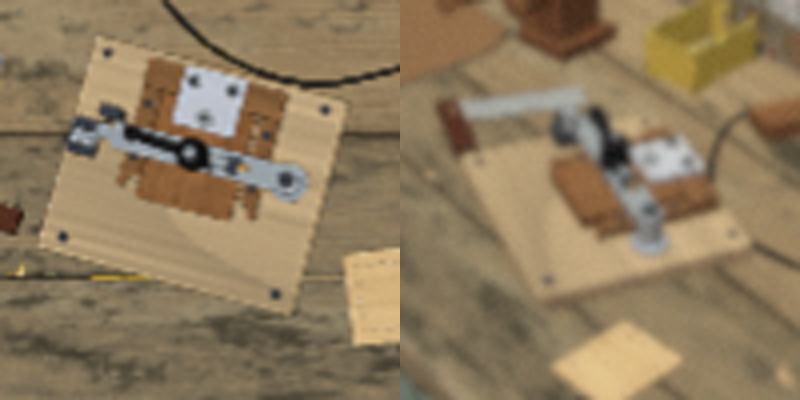

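The lever lies in line with the bar and points to the free end: knob (190,152), lever end (130,132). The nose sits behind the roller at about (105,130), and the board is square and home. I'm handing it in.

```bash
python3 -c "
from rig import *
print(finish_job())"
```

```text
the job is handed in; nothing more can be done
None
```

I handed the job in at about 15 s of the 54 s allowed; the hand-in gave no verdict. The last pictures show the board home against the fence, the bar shut behind the roller and the knob turned past its click; the foot's pressure on the board was not measured.

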